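Bring the conical flask round to the front of the sample carousel

TASK

Turn the sample carousel by pushing its lobed rim gently round with the fingertips, until the conical flask stands at the front, in line with the tongue of the foot, and leave the carousel standing still there. Do not touch, lift or tip any of the vessels on it, and leave the things standing beside the carousel where they are.

Things in the scene. Friction and masses are not known exactly. Their poses are not given: they have to be found in the camera images.
- foot: Fixed aluminium foot of the sample carousel: a disc 210 mm across, 10 mm thick, mostly hidden under the rotor, with one tongue sticking out at the front. Origin on the rotation axis at bench height; its -x axis points along the tongue, to the front of the carousel (roughly towards the robot); z up. Does not move.
- tongue_end (a point): Top of the rounded outer end of the foot's tongue, 190 mm from the rotation axis. The tongue is flat, 40 mm wide and 10 mm thick (14 mm at a small ridge on it), on the bench, and ends 210 mm from the axis. It marks the carousel's front.
- carousel: Dark grey plastic rotor, turning either way without stops or detents about the foot's vertical axis. Underside 26 mm, flat top 48 mm above the bench. Six rings for vessels, 64 mm across, 78 mm from the axis, one in line with each lobe; low cap, 44 mm across, at the centre. About 1 N at the rim turns it and it stops almost at once when the push ends. Origin on the axis at bench height; z up.
- lobe (a point): Centre of one of the rotor's six equal lobes, on its top face, along the rotor's -x axis; the others follow every 60 degrees. From above the rotor is a flower: a disc of 128 mm radius with lobes of 42 mm radius centred 122 mm from the axis, so its rim, 21 mm high, lies 164 mm out at the lobe tips and 128 mm in the valleys. Free space below and outside it.
- flask: The only conical flask: white plastic, stoppered, 52 mm across at the base, tapering to a neck 21 mm across, 82 mm high; about 80 g. It stands loose in one of the carousel's rings (the ring is 7 mm high with 3 to 4 mm of play all round), its underside 48 mm above the bench. Only to be carried round, never touched. Origin: centre of its underside; z up.
- beaker_a: Small white plastic beaker, open on top, 53 mm across at the rim, 50 mm at the foot, 58 mm high. It stands loose in one of the carousel's rings (the ring is 7 mm high with 3 to 4 mm of play all round), its underside 48 mm above the bench. Only to be carried round, never touched. Origin: centre of its underside; z up.
- beaker_b: A second small beaker, same as beaker_a. It stands loose in one of the carousel's rings (the ring is 7 mm high with 3 to 4 mm of play all round), its underside 48 mm above the bench. Only to be carried round, never touched. Origin: centre of its underside; z up.
- jar_a: White plastic jar with a screw lid nearly as wide as its body, 50 mm across, 66 mm high. It stands loose in one of the carousel's rings (the ring is 7 mm high with 3 to 4 mm of play all round), its underside 48 mm above the bench. Only to be carried round, never touched. Origin: centre of its underside; z up.
- jar_b: A second jar, same as jar_a. It stands loose in one of the carousel's rings (the ring is 7 mm high with 3 to 4 mm of play all round), its underside 48 mm above the bench. Only to be carried round, never touched. Origin: centre of its underside; z up.
- big_beaker: Large glass beaker with a glass rod leaning in it, 94 mm across, 125 mm high (rod to 168 mm). Stands loose on the bench beside the carousel; leave it alone. Origin: centre of its underside; z up.
- wash_bottle: White plastic wash bottle, 62 mm across, with a bent spout, 178 mm high; the spout reaches 58 mm out along its -x. Stands loose on the bench beside the carousel; leave it alone. Origin: centre of its underside; z up.
- reagent_bottle: Amber glass reagent bottle with a black cap, 70 mm across, 145 mm high. Stands loose on the bench beside the carousel; leave it alone. Origin: centre of its underside; z up.
Not all that is in view belongs to the job. Leave any black or brown look-alike of the flask alone.

How it is judged:
By the outcome, as a careful person would: the job done as asked, in the order asked, and still so for the second after the job is handed in, with the robot touching nothing.
It also fails if it takes over 64 s, if anything falls off the work surface, if the arm or the gripper's body presses on something with over 40 N, if the wrist force passes 120 N, or if a joint passes its speed limit or range.

ROBOT

A 7-joint arm with a two-finger parallel gripper is mounted at the origin on the work surface. World frame = base frame: x ahead of the robot, y to its left, z up, the work surface at z = 0. Lengths are in mm, angles in rad, forces in N, time in s.
With the tool pointing down it reaches from about 425 to 950 mm from the base axis. Payload 4.7 kg.
Tool frame: the origin (TCP) lies between the finger pads; the fingertips stand 17 mm ahead of it and the grasp point (between the pads) lies 2 mm behind it (r.tip_reach is the distance from the TCP to the fingertips, in mm); x points along the fingers, y is the direction in which the jaws open and shut, and the axes are right-handed (so a half turn about x gives the same grasp; the last joint's range is limited). The gripper opens to 87 mm and grips with 3 to 60 N. Pads are 19 mm wide; open, the fingers measure 117 mm over their backs; the gripper's body (75 mm by 190 mm) begins 51 mm behind the grasp point.
Start: joints at [1.286, 0.469, -0.049, 1.532, 0.024, 1.141, -0.082], TCP at [170.834, -653.042, 239.573] pointing down, gripper open.
Joint ranges: [-2.59, 2.59], [-0.33, 1.99], [-1.39, 1.29], [0.1, 2.45], [-1.04, 4.18], [0.21, 1.99], [-2.66, 2.66]. Speed limits (rad/s): [2.57, 2.57, 3.14, 3.14, 3.14, 3.14, 3.14].

INTERFACE

Orientations are given as a unit quaternion [x, y, z, w].
In Python, from station import r gives the robot as it stands.
- The arm moves only by the tool move_arm, never from a script. Its argument "plan" is one flat list of numbers, 7 for each row, row after row: the shift along the tool's x, y, z in cm, then the turn, a rotation vector about the tool's x, y, z in degrees, then the closure, from 0 (fully open) to 1 (shut). A call has 1 to 8 rows; each row shifts and turns the pose as measured when the row begins, along the tool's axes as they then stand; what a row does not reach is not made up. A row lasts 1/8 s, in which the tool goes at most 62.5 mm and 10.7 degrees, less where a joint would pass 70% of its speed; a pose out of reach is approached as far as the arm can. A call with a gripper value outside its range is refused whole. The fingers move at their own pace and stop on an object; the grip force is fixed at half the most. Time passes only in rows, so rows that do not move let the fingers close. It gives the time, the measured TCP pose, the force and the opening at its end, in the units of the state.
- r.observe(): the state, without advancing time (a new reading comes with each control period).
- r.get_image(name): name is "scene" or "top" or "wrist"; returns a dict with "color" (480x640x3 uint8, red, green, blue), "depth" (480x640 float32, mm along the optical axis (not along the pixel's ray), 0 where there is no reading), "fov_y" (degrees; the focal length in pixels is half the picture's height over the tangent of half this angle, whatever the lens; pixels are square), "cx", "cy" (the principal point, pixels), "dist" ([k1, k2, p1, p2, k3] as OpenCV has them; the pictures are not rectified), "eye" and "rotation" of the camera in the world; the wrist camera has in their place "hand_eye" (4x4, takes a point from camera to tool coordinates, whose origin is the TCP and whose axes are the tool frame's). Camera axes: x right, y down, z forward; pixel columns grow to the right and rows downward; lengths in mm; the calibration is good to about 2 mm. A picture is of the moment at which its call begins: read the wrist's pose just before it.
- r.hand_in(): hands the job in, once; it reports no verdict.
The state is a dict: "t": time; "joint_positions": joint angles; "qd": joint speeds; "joint_torque": joint torques, N m; "eef_pos": TCP position; "ee_rot": TCP orientation; "contact_force": force on the tool from outside, world axes, zero at the start; "ft_torque": the same for the moment, N m; "width": finger opening in mm.
Only numpy, scipy, OpenCV 4.12 (cv2) and the standard library are available. Lean on these libraries where they do the work, as an engineer would, in place of code of your own. Each camera call takes 0.05 s, during which the arm holds its last target. There are 200 camera calls.

## Working session

There is one attempt and no reset: what is moved stays moved. The work goes in short steps, Python scripts to look and compute and a tool call to move; the robot and the scene stay as the last step left them, time stands still between calls to the robot, and variables do not carry over. Pictures are saved under pics/ and viewed, about 8 in all and at most 12, crops included, and the job is handed in when it is done.

Besides the shell and the picture viewer there is one more tool, called after "Call:" by a JSON object that holds its "method" and its "body", one argument or row to a line. move_arm: Moves the arm, as the interface text tells. Its arguments: {"type":"object","properties":{"plan":{"type":"array","items":{"type":"number"}}},"required":["plan"]}

```bash
mkdir -p pics; cat > h.py <<'E'
import numpy as np,cv2
from station import r
def snap(n,f):
    d=r.get_image(n); cv2.imwrite('pics/'+f,d['color'][:,:,::-1]); np.savez('pics/'+f+'.npz',**{k:np.array(v) for k,v in d.items()}); return d
def load(f): return dict(np.load('pics/'+f+'.npz'))
def ray(d,u,v):
    f=240/np.tan(np.radians(float(d['fov_y']))/2)
    K=np.array([[f,0,float(d['cx'])],[0,f,float(d['cy'])],[0,0,1]])
    p=cv2.undistortPoints(np.array([[[u,v]]],float),K,np.array(d['dist'],float))[0,0]
    return np.array([p[0],p[1],1.])
def px(d,u,v,z=None):
    c=ray(d,u,v);R=np.array(d['rotation']);R=R.reshape(3,3);e=np.array(d['eye'])
    w=R@c
    if z is None: s=float(d['depth'][int(v),int(u)])
    else: s=(z-e[2])/w[2]
    return e+s*w
E
python3 - <<'E'
from h import *
for n in('top','scene'):
    d=snap(n,n+'1.png'); print(n,d['eye'],d['rotation'],d['fov_y'],d['dist'])
print(r.observe())
E
```

```text
top [ 308.13734313   13.92551511 1134.99337986] [-0.6521049   0.75138225 -0.07449609  0.06807534] 54.23030396762495 [-0.10298474  0.          0.          0.          0.        ]
scene [1477.12297468   42.13224953  825.57159085] [ 0.61459433  0.65741695 -0.31300548 -0.30348695] 45.069752850691195 [-0.10862137  0.          0.          0.          0.        ]
{'t': 0.1, 'joint_positions': array([ 1.28612024,  0.46938204, -0.04855976,  1.53356213,  0.02411916,
        1.14099859, -0.08225576]), 'qd': array([ 1.28704150e-05, -9.06630585e-04,  2.64421766e-04, -2.92932078e-03,
       -5.67461624e-05,  5.66289103e-04, -7.06631264e-04]), 'joint_torque': array([ 6.74517505e-04, -5.09170496e+01, -8.12682719e-02, -2.36829168e+01,
       -6.14956557e-02,  3.44230689e-02,  4.20314484e-05]), 'eef_pos': array([ 170.63401263, -652.5567346 ,  238.59513783]), 'ee_rot': array([-0.70121723, -0.09081505,  0.70144208, -0.08958805]), 'contact_force': array([0.2280646 , 1.20292071, 0.81718813]), 'ft_torque': array([ 0.07691518, -0.01921358,  0.03834579]), 'width': 86.9779323064634}
```

Rotation is a quaternion.

```bash
sed -i "s/R=np.array(d\['rotation'\]);R=R.reshape(3,3)/R=Rot.from_quat(d['rotation']).as_matrix()/; 1a from scipy.spatial.transform import Rotation as Rot" h.py; echo ok
```

```text
ok
```

View pics/top1.png

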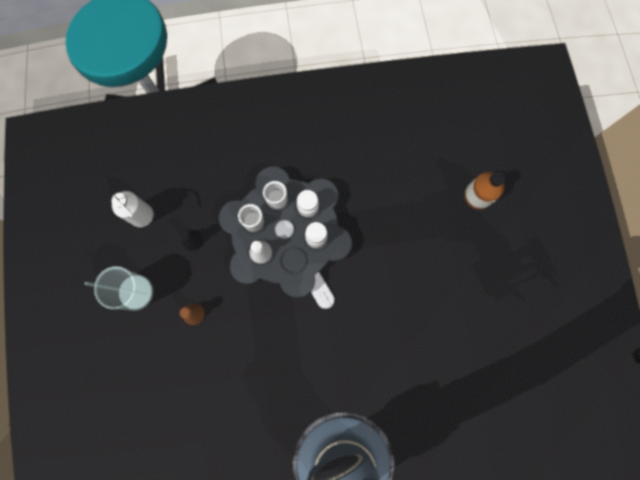

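View pics/scene1.png

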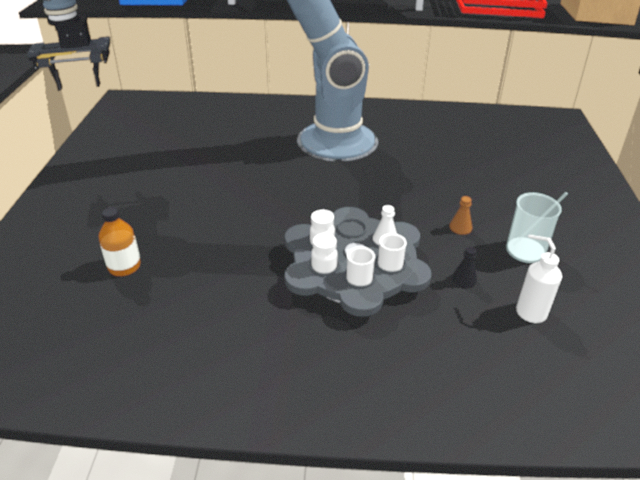

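The top view shows the white flask in the carousel at (260,252), the empty ring at (294,260), the cap at (284,229) and the tongue end at about (326,302). Flask look-alikes are the brown one at (193,314) and a black one at (192,240), both on the bench. The white beakers are at (275,194) and (250,217), the jars at (307,203) and (316,235). I choose the white one at (260,252), and check it in a crop.

```bash
python3 - <<'E'
from h import *
d=load('top1.png')
c=px(d,284.5,229,55);t=px(d,325,300,10)
print('cap',c,px(d,284,229));print('tongue',t)
for n,u,v,z in [('flask',262,255,60),('empty',294,260,50),('brown',194,316,20),('black',192,240,30),('bb',130,292,10),('wash',140,217,20),('reag',480,197,20),('lobe1',297,280,48),('l2',247,266,48),('l3',233,217,48),('l4',272,182,48),('l5',323,193,48),('l6',337,243,48)]:
    p=px(d,u,v,z);q=p-c;print(n,p.round(),np.hypot(*q[:2]).round(),np.degrees(np.arctan2(q[1],q[0])).round(1), px(d,u,v).round())
q=t-c;print('front',np.hypot(*q[:2]),np.degrees(np.arctan2(q[1],q[0])))
im=cv2.imread('pics/top1.png')[150:330,170:370]
cv2.imwrite('pics/c1.png',cv2.resize(cv2.convertScaleAbs(im,alpha=1.8,beta=20),None,fx=4,fy=3.3333*1.2 if 0 else 3.33,interpolation=cv2.INTER_CUBIC))
E
```

```text
cap [555.77187422  59.01720385  55.        ] [555.48115771  60.10212446  56.99667718]
tongue [380.21638906 -12.72945026  10.        ]
flask [501. 119.  60.] 81.0 132.8 [496. 116.  83.]
empty [480.  47.  50.] 77.0 -170.7 [480.  47.  49.]
brown [385. 301.  20.] 296.0 125.3 [383. 295.  41.]
black [566. 286.  30.] 227.0 87.3 [563. 283.  43.]
bb [464. 456.  10.] 407.0 103.1 [458. 438.  54.]
wash [646. 414.  20.] 366.0 75.8 [633. 399.  62.]
reag [ 576. -433.   20.] 493.0 -87.6 [ 562. -410.   78.]
lobe1 [433.  46.  48.] 124.0 -174.0 [433.  46.  48.]
l2 [482. 158.  48.] 123.0 126.8 [481. 157.  51.]
l3 [604. 178.  48.] 129.0 67.9 [606. 179.  42.]
l4 [678.  75.  48.] 123.0 7.3 [658.  71. 106.]
l5 [633. -44.  48.] 129.0 -53.3 [632. -44.  48.]
l6 [506. -59.  48.] 128.0 -112.7 [506. -59.  47.]
front 189.6504962945385 -157.77096881555318
```

View pics/c1.png

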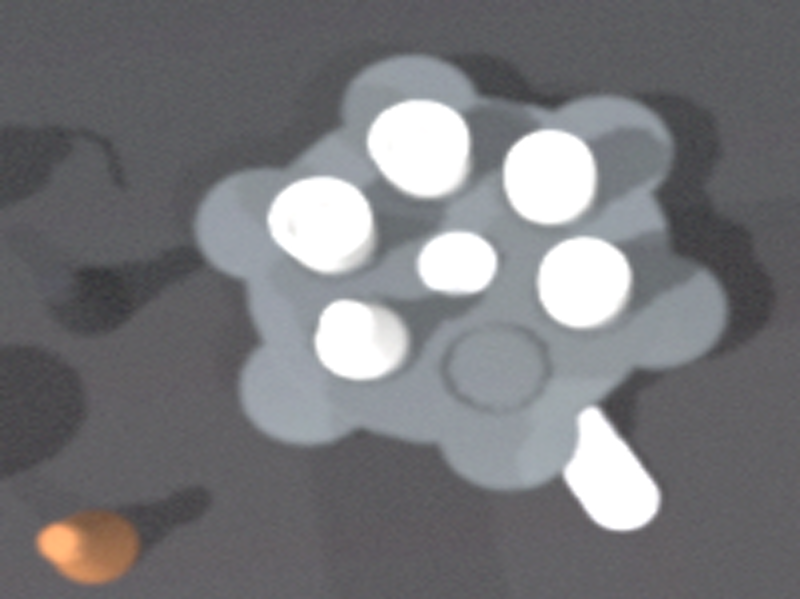

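The crop confirms it: a white cone with its stopper leaning to the upper left at crop (360,335), and the brown look-alike at lower left on the bench. Axis is (556,59), lobes at 7+60k deg, flask lobe at 127 deg and front at 202 deg. So the turn is +75 deg CCW. I push the lobe at 247 deg from the valley at 217 deg, on the clear -y side, with closed fingers and the body tilted outwards.

```bash
cat >> h.py <<'E'
C=np.array([556.,59.])
def pose(x,y,z,yaw,tilt,Rc):
    "tip position; tool tilted so its body leans out along yaw (deg)"
    a,t=np.radians([yaw,tilt]);er=np.array([np.cos(a),np.sin(a),0]);et=np.array([-np.sin(a),np.cos(a),0])
    X=-np.cos(t)*np.array([0,0,1])-np.sin(t)*er
    R=max((np.column_stack([X,s*et,np.cross(X,s*et)]) for s in(1,-1)),key=lambda M:np.trace(Rc.T@M))
    return np.array([x,y,z])-17*X,R
def polar(a,rad): return C+rad*np.array([np.cos(np.radians(a)),np.sin(np.radians(a))])
def plan(wps,clo=1,p=None,R=None):
    "wps: (x,y,z,yaw,tilt,n)"
    if p is None:
        o=r.observe();p=o['eef_pos'];R=Rot.from_quat(o['ee_rot']).as_matrix()
    for w in wps:
        P,Q=pose(*w[:5],R);n=w[5];p0=p.copy();R0=R.copy();v=Rot.from_matrix(R0.T@Q).as_rotvec()
        for i in range(1,n+1):
            pt=p0+(P-p0)*i/n;Rt=R0@Rot.from_rotvec(v*i/n).as_matrix()
            s=(R.T@(pt-p)/10).round(2);g=np.degrees(Rot.from_matrix(R.T@Rt).as_rotvec()).round(1)
            print(', '.join(f'{k:g}' for k in [*s,*g,clo]),end=',\n')
            p=p+R@s*10;R=R@Rot.from_rotvec(np.radians(g)).as_matrix()
        print('--',p.round(),np.linalg.norm(P-p).round(1))
def state():
    o=r.observe();R=Rot.from_quat(o['ee_rot']).as_matrix()
    tip=o['eef_pos']+17*R[:,0];q=tip[:2]-C
    X=R[:,0];print('t',o['t'],'tip',tip.round(1),'ang',np.degrees(np.arctan2(q[1],q[0])).round(1)%360,'rad',np.hypot(*q).round(1),'yaw',np.degrees(np.arctan2(-X[1],-X[0])).round(1)%360,'tilt',np.degrees(np.arccos(-X[2])).round(1),'F',o['contact_force'].round(1),'w',o['width'].round(1),'j',o['joint_positions'].round(2))
E
python3 - <<'E'
from h import *
state()
plan([(445,-150,220,245,25,12)])
E
```

```text
Traceback (most recent call last):
  File "h.py", line 41, in state
    X=R[:,0];print('t',o['t'],'tip',tip.round(1),'ang',np.degrees(np.arctan2(q[1],q[0])).round(1)%360,'rad',np.hypot(*q).round(1),'yaw',np.degrees(np.arctan2(-X[1],-X[0])).round(1)%360,'tilt',np.degrees(np.arccos(-X[2])).round(1),'F',o['contact_force'].round(1),'w',o['width'].round(1),'j',o['joint_positions'].round(2))
                                                                                                                                                                                                                                                                          ^^^^^^^^^^^^^^^^
AttributeError: 'float' object has no attribute 'round'
```

```bash
sed -i "s/o\['width'\].round(1)/round(o['width'],1)/" h.py
python3 - <<'E'
from h import *
state()
print(Rot.from_quat(r.observe()['ee_rot']).as_matrix().round(2))
plan([(445,-150,220,245,25,14)])
E
```

```text
t 0.1 tip [ 170.6 -652.5  221.6] ang 241.6 rad 809.2 yaw 287.7 tilt 0.1 F [0.2 1.2 0.8] w 87.0 j [ 1.29  0.47 -0.05  1.53  0.02  1.14 -0.08]
[[-0.    0.25 -0.97]
 [ 0.   -0.97 -0.25]
 [-1.   -0.    0.  ]]
0.03, -2.94, -2.77, -3.5, 1.7, -0.8, 1,
0.15, -2.76, -2.94, -3.6, 1.6, -0.8, 1,
0.27, -2.57, -3.11, -3.5, 1.7, -0.7, 1,
0.4, -2.37, -3.24, -3.6, 1.7, -0.8, 1,
0.53, -2.15, -3.38, -3.5, 1.6, -0.8, 1,
0.65, -1.94, -3.48, -3.5, 1.7, -0.8, 1,
0.79, -1.71, -3.57, -3.6, 1.7, -0.7, 1,
0.91, -1.48, -3.65, -3.5, 1.6, -0.8, 1,
1.03, -1.24, -3.71, -3.5, 1.7, -0.8, 1,
1.15, -0.99, -3.73, -3.6, 1.7, -0.8, 1,
1.28, -0.74, -3.76, -3.5, 1.6, -0.8, 1,
1.4, -0.49, -3.76, -3.6, 1.7, -0.7, 1,
1.51, -0.24, -3.74, -3.5, 1.7, -0.8, 1,
1.62, 0, -3.7, -3.5, 1.6, -0.8, 1,
-- [ 442. -156.  235.] 0.1
```

Call:
{"method": "move_arm", "body": {
  "plan": [0,-2.9,-2.8,-3.5,1.7,-0.8,1,0.2,-2.8,-2.9,-3.5,1.7,-0.8,1,0.3,-2.6,-3.1,-3.5,1.7,-0.8,1,0.4,-2.4,-3.2,-3.5,1.7,-0.8,1,0.5,-2.2,-3.4,-3.5,1.7,-0.8,1,0.7,-1.9,-3.5,-3.5,1.7,-0.8,1,0.8,-1.7,-3.6,-3.5,1.7,-0.8,1,0.9,-1.5,-3.7,-3.5,1.7,-0.8,1]
}}

```text
t: 1.1
eef_pos: [326.1, -358.9, 234.2]
ee_rot: [0.73, 0.312, -0.572, 0.206]
contact_force: [-0.1, -0.4, 0.8]
width: 15.2
```

```bash
python3 - <<'E'
from h import *
state()
plan([(445,-150,220,245,25,8)])
E
```

```text
t 1.1 tip [ 328.7 -355.1  217.8] ang 241.2 rad 472.4 yaw 235.8 tilt 15.5 F [-0.1 -0.4  0.8] w 15.2 j [ 1.19  0.24 -0.33  1.92 -0.21  1.07  0.15]
0.76, -0.82, -2.69, -2.6, 1.1, -0.5, 1,
0.82, -0.69, -2.71, -2.7, 1.2, -0.6, 1,
0.88, -0.56, -2.72, -2.6, 1.1, -0.5, 1,
0.94, -0.42, -2.73, -2.6, 1.2, -0.5, 1,
1, -0.3, -2.72, -2.6, 1.1, -0.5, 1,
1.06, -0.16, -2.72, -2.7, 1.2, -0.6, 1,
1.11, -0.02, -2.69, -2.6, 1.1, -0.5, 1,
1.16, 0.11, -2.67, -2.6, 1.1, -0.5, 1,
-- [ 442. -157.  235.] 0.0
```

Call:
{"method": "move_arm", "body": {
  "plan": [0.8,-0.8,-2.8,-2.7,1.2,-0.5,1,0.8,-0.7,-2.8,-2.7,1.2,-0.5,1,0.9,-0.6,-2.8,-2.7,1.2,-0.5,1,0.9,-0.4,-2.8,-2.7,1.2,-0.5,1,1,-0.3,-2.8,-2.7,1.2,-0.5,1,1.1,-0.2,-2.8,-2.7,1.2,-0.5,1,1.1,0,-2.8,-2.7,1.2,-0.5,1,1.2,0.1,-2.7,-2.7,1.2,-0.5,1]
}}

```text
t: 2.1
eef_pos: [449.9, -137.2, 238.7]
ee_rot: [0.71, 0.463, -0.439, 0.297]
contact_force: [-0.3, -1.3, 0.7]
width: 0.7
```

```bash
python3 - <<'E'
from h import *
state()
x,y=polar(218,200)
plan([(445,-120,34,246,25,8)])
E
```

```text
t 2.1 tip [ 453.  -130.4  223.4] ang 241.5 rad 215.6 yaw 244.9 tilt 26.0 F [-0.3 -1.3  0.7] w 0.7 j [ 0.99  0.22 -0.58  2.01 -0.41  0.98  0.26]
2.16, -0.18, 0.96, 0.1, -0.1, -0.1, 1,
2.17, -0.17, 0.95, 0.2, -0.1, -0, 1,
2.16, -0.17, 0.96, 0.1, -0.2, -0.1, 1,
2.17, -0.16, 0.94, 0.1, -0.1, -0, 1,
2.17, -0.16, 0.94, 0.1, -0.1, -0.1, 1,
2.18, -0.16, 0.94, 0.2, -0.1, -0.1, 1,
2.17, -0.15, 0.94, 0.1, -0.1, -0, 1,
2.18, -0.14, 0.93, 0.1, -0.2, -0.1, 1,
-- [ 442. -127.   49.] 0.0
```

Call:
{"method": "move_arm", "body": {
  "plan": [2.2,-0.2,1.0,0,0,0,1,2.2,-0.2,1.0,0,0,0,1,2.2,-0.2,1.0,0,0,0,1,2.2,-0.2,1.0,0,0,0,1,2.2,-0.2,1.0,0,0,0,1,2.2,-0.2,1.0,0,0,0,1,2.2,-0.2,1.0,0,0,0,1,1.9,-0.1,0.9,0,0,0,1]
}}

```text
t: 3.1
eef_pos: [449.2, -118.6, 44.9]
ee_rot: [0.709, 0.467, -0.432, 0.303]
contact_force: [-0.2, 0.2, 0.2]
width: 0.4
```

```bash
python3 - <<'E'
from h import *
state()
plan([(*polar(221,165),34,246,25,4),(*polar(221,146),34,246,25,3)])
d=snap('scene','s2.png');cv2.imwrite('pics/s2c.png',cv2.resize(cv2.convertScaleAbs(d['color'][120:340,200:500,::-1],alpha=1.5,beta=15),(800,586)))
E
```

```text
t 3.1 tip [ 452.4 -111.7   29.6] ang 238.8 rad 199.7 yaw 244.7 tilt 26.3 F [-0.2  0.2  0.2] w 0.4 j [ 0.91  0.54 -0.57  2.19 -0.38  0.5   0.36]
0.43, -1.07, -1.19, 0.5, -0.3, -0.1, 1,
0.43, -1.08, -1.18, 0.6, -0.4, -0.2, 1,
0.42, -1.09, -1.17, 0.5, -0.3, -0.1, 1,
0.41, -1.1, -1.17, 0.6, -0.3, -0.2, 1,
-- [429. -56.  49.] 0.1
0.24, 0.27, -0.52, -0, -0, 0, 1,
0.25, 0.27, -0.52, -0, -0, 0, 1,
0.24, 0.26, -0.52, -0, -0, 0, 1,
-- [443. -43.  49.] 0.1
```

View pics/s2c.png

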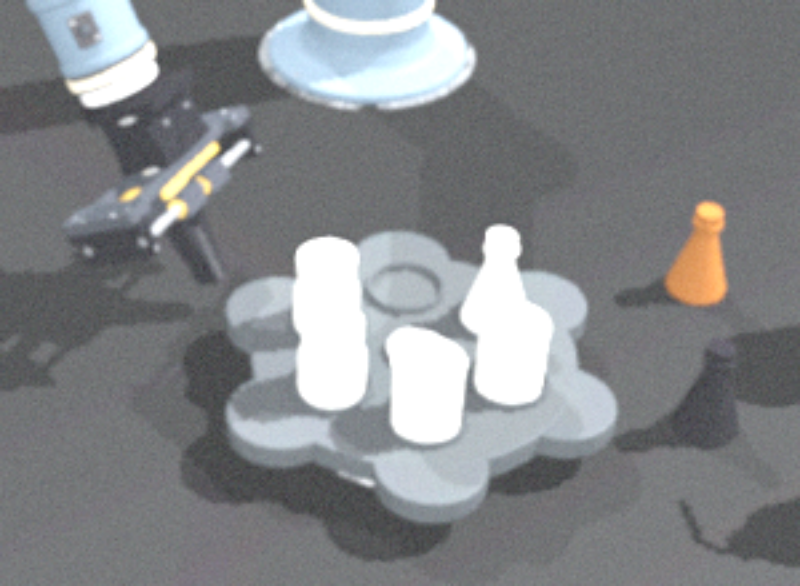

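The picture shows the closed fingertips low beside the carousel at crop (210,275), clear of the lobe at (265,305) and of the jars. Into the valley next.

Call:
{"method": "move_arm", "body": {
  "plan": [0.4,-1.1,-1.2,0,0,0,1,0.4,-1.1,-1.2,0,0,0,1,0.4,-1.1,-1.2,0,0,0,1,0.4,-1.1,-1.2,0,0,0,1]
}}

```text
t: 3.65
eef_pos: [426.0, -49.6, 51.0]
ee_rot: [0.709, 0.469, -0.431, 0.302]
contact_force: [1.0, -0.7, 0.3]
width: 0.5
```

```bash
python3 - <<'E'
from h import *
state()
plan([(*polar(221,146),35,246,25,4)])
E
```

```text
t 3.65 tip [429.2 -42.8  35.7] ang 218.7 rad 162.6 yaw 245.0 tilt 26.5 F [ 1.  -0.7  0.3] w 0.5 j [ 0.86  0.49 -0.64  2.3  -0.45  0.41  0.31]
0.16, 0.33, -0.26, 0.6, -0.4, -0.1, 1,
0.15, 0.33, -0.27, 0.5, -0.3, -0.1, 1,
0.15, 0.33, -0.27, 0.6, -0.4, -0.1, 1,
0.15, 0.33, -0.28, 0.5, -0.3, -0.2, 1,
-- [443. -43.  50.] 0.1
```

Call:
{"method": "move_arm", "body": {
  "plan": [0.2,0.3,-0.3,0,0,0,1,0.2,0.3,-0.3,0,0,0,1,0.2,0.3,-0.3,0,0,0,1,0.2,0.3,-0.3,0,0,0,1]
}}

```text
t: 4.15
eef_pos: [444.0, -40.2, 50.1]
ee_rot: [0.709, 0.468, -0.431, 0.303]
contact_force: [-0.9, 0.1, 0.3]
width: 0.2
```

```bash
python3 - <<'E'
from h import *
state()
plan([(*polar(221+3*i,145),33,246+1.3*i,25,1) for i in range(1,17)])
E
```

```text
t 4.15 tip [447.2 -33.4  34.8] ang 220.3 rad 142.7 yaw 244.8 tilt 26.4 F [-0.9  0.1  0.3] w 0.2 j [ 0.81  0.5  -0.63  2.27 -0.44  0.4   0.28]
-0.09, 0.76, 0.59, 1.1, -1.4, -1.1, 1,
-- [449. -48.  48.] 0.0
-0.11, 0.72, 0.26, -1.2, 0, -0.6, 1,
-- [454. -54.  48.] 0.1
-0.12, 0.73, 0.23, -1.1, 0, -0.5, 1,
-- [460. -59.  48.] 0.1
-0.1, 0.74, 0.22, -1.2, 0, -0.6, 1,
-- [466. -64.  48.] 0.0
-0.09, 0.74, 0.2, -1.2, 0, -0.5, 1,
-- [473. -68.  48.] 0.0
-0.08, 0.75, 0.17, -1.2, 0, -0.6, 1,
-- [479. -72.  48.] 0.1
-0.07, 0.76, 0.16, -1.1, 0, -0.5, 1,
-- [486. -76.  48.] 0.1
-0.07, 0.76, 0.14, -1.2, 0, -0.6, 1,
-- [493. -79.  48.] 0.0
-0.05, 0.76, 0.12, -1.2, 0, -0.5, 1,
-- [500. -82.  48.] 0.0
-0.05, 0.77, 0.1, -1.2, 0, -0.6, 1,
-- [507. -85.  48.] 0.0
-0.03, 0.77, 0.07, -1.2, 0, -0.5, 1,
-- [515. -87.  48.] 0.1
-0.03, 0.77, 0.06, -1.1, 0, -0.6, 1,
-- [522. -89.  48.] 0.0
-0.02, 0.78, 0.04, -1.2, 0, -0.5, 1,
-- [530. -91.  48.] 0.0
-0.01, 0.77, 0.02, -1.2, 0, -0.6, 1,
-- [538. -92.  48.] 0.1
0.01, 0.78, -0.01, -1.2, 0, -0.5, 1,
-- [545. -93.  48.] 0.1
0.01, 0.77, -0.02, -1.1, 0, -0.6, 1,
-- [553. -93.  48.] 0.0
```

Call:
{"method": "move_arm", "body": {
  "plan": [-0.1,0.8,0.5,0,0,0,1,-0.1,0.7,0.3,-1.2,0,-0.6,1,-0.1,0.7,0.2,-1.2,0,-0.6,1,-0.1,0.7,0.2,-1.2,0,-0.6,1,-0.1,0.7,0.2,-1.2,0,-0.6,1,-0.1,0.7,0.2,-1.2,0,-0.6,1]
}}

```text
t: 4.9
eef_pos: [479.6, -72.4, 48.6]
ee_rot: [0.677, 0.512, -0.413, 0.329]
contact_force: [-0.8, 0.2, -0.7]
width: 0.8
```

```bash
cat > ang.py <<'E'
from h import *
import sys
d=snap('top',sys.argv[1]);state()
g=cv2.cvtColor(d['color'],cv2.COLOR_RGB2GRAY)
# unwarp rotor top plane z=48 to 1 mm/px world map
f=240/np.tan(np.radians(d['fov_y'])/2);K=np.array([[f,0,d['cx']],[0,f,d['cy']],[0,0,1]])
R=Rot.from_quat(d['rotation']).as_matrix();rv=cv2.Rodrigues(R.T)[0];tv=-R.T@np.array(d['eye'])
def wmap(z):
    X,Y=np.meshgrid(C[0]+np.arange(230,-230,-.8),C[1]+np.arange(230,-230,-.8),indexing='ij')
    P=np.stack([X,Y,np.full_like(X,z)],-1).reshape(-1,3)
    q=cv2.projectPoints(P,rv,tv,K,np.array(d['dist'],float))[0].reshape(X.shape+(2,)).astype(np.float32)
    return cv2.remap(d['color'][:,:,::-1].copy(),q[...,0],q[...,1],cv2.INTER_CUBIC)
m=cv2.convertScaleAbs(wmap(48),alpha=1.8,beta=20)
cv2.imwrite('pics/map_'+sys.argv[1],m)
# depth-based six-fold fit of outline
v,u=np.mgrid[0:480,0:640];uv=np.stack([u,v],-1).reshape(-1,1,2).astype(float)
n=cv2.undistortPoints(uv,K,np.array(d['dist'],float)).reshape(-1,2);dep=d['depth'].reshape(-1)
W=np.c_[n,np.ones(len(n))]*dep[:,None]@R.T+np.array(d['eye'])
k=(W[:,2]>38)&(W[:,2]<58)&(dep>0);q=W[k,:2]
from scipy.optimize import minimize
def score(c,a):
    e=q-c;rr=np.hypot(*e.T);th=np.arctan2(e[:,1],e[:,0]);s=(rr>134)&(rr<162)
    return rr,th,s
e=q-C;rr=np.hypot(*e.T);th=np.arctan2(e[:,1],e[:,0]);s=(rr>136)&(rr<164)
print('phase mod60',np.degrees(np.angle(np.exp(6j*th[s]).sum()))/6%60,'n',s.sum())
E
python3 ang.py t3.png
python3 - <<'E'
from h import *
state()
plan([(*polar(238+3*i,145),33,253+1.3*i,25,1) for i in range(1,9)])
E
```

```text
t 4.95 tip [483.6 -66.3  33.5] ang 240.0 rad 144.7 yaw 252.1 tilt 26.3 F [ 1.8 -1.5  0.6] w 0.4 j [ 0.79  0.56 -0.57  2.13 -0.33  0.54  0.33]
phase mod60 19.7078029580664 n 1642
t 4.95 tip [483.6 -66.3  33.5] ang 240.0 rad 144.7 yaw 252.1 tilt 26.3 F [ 1.8 -1.5  0.6] w 0.4 j [ 0.79  0.56 -0.57  2.13 -0.33  0.54  0.33]
0.01, 0.27, 0.08, 1.2, -1.2, -1, 1,
-- [484. -75.  48.] 0.0
-0.06, 0.76, 0.14, -1.2, -0, -0.5, 1,
-- [491. -78.  48.] 0.1
-0.06, 0.76, 0.12, -1.1, -0, -0.6, 1,
-- [498. -81.  48.] 0.0
-0.05, 0.77, 0.1, -1.2, -0, -0.5, 1,
-- [505. -84.  48.] 0.0
-0.03, 0.77, 0.08, -1.2, -0, -0.6, 1,
-- [512. -87.  48.] 0.1
-0.03, 0.77, 0.06, -1.2, -0, -0.5, 1,
-- [520. -89.  48.] 0.1
-0.02, 0.78, 0.04, -1.1, -0, -0.6, 1,
-- [527. -90.  48.] 0.0
-0.01, 0.77, 0.01, -1.2, -0, -0.5, 1,
-- [535. -92.  48.] 0.1
```

The lobe phase is 19.7 deg (from 7), so contact is made with the finger 20 deg behind the lobe. I continue.

Call:
{"method": "move_arm", "body": {
  "plan": [0,0.8,0.2,-1.2,0,-0.6,1,-0.1,0.8,0.1,-1.2,0,-0.6,1,-0.1,0.8,0.1,-1.2,0,-0.6,1,0,0.8,0.1,-1.2,0,-0.6,1,0,0.8,0.1,-1.2,0,-0.6,1,0,0.8,0.1,-1.2,0,-0.6,1,0,0.8,0,-1.2,0,-0.6,1,0,0.8,0,-1.2,0,-0.6,1]
}}

```text
t: 5.95
eef_pos: [546.3, -93.0, 48.7]
ee_rot: [0.622, 0.576, -0.38, 0.37]
contact_force: [-1.0, 0.3, -0.7]
width: 0.2
```

```bash
python3 ang.py t4.png
python3 - <<'E'
from h import *
plan([(*polar(263+3*i,145),33,262+1.3*i,25,1) for i in range(1,11)])
E
```

```text
t 6.0 tip [549.  -85.7  33.7] ang 267.2 rad 144.9 yaw 263.6 tilt 26.0 F [ 1.9 -1.   0.5] w 0.1 j [ 0.71  0.65 -0.53  1.91 -0.21  0.73  0.37]
phase mod60 46.96415402128482 n 1777
0.05, -0.31, 0.01, 3.5, -1, 0.1, 1,
-- [545. -93.  48.] 0.0
0.02, 0.77, -0.05, -1.2, 0, -0.6, 1,
-- [553. -93.  48.] 0.0
0.03, 0.77, -0.08, -1.2, 0, -0.5, 1,
-- [561. -93.  48.] 0.1
0.05, 0.77, -0.09, -1.2, 0, -0.6, 1,
-- [568. -93.  48.] 0.1
0.05, 0.77, -0.11, -1.2, 0, -0.5, 1,
-- [576. -92.  48.] 0.0
0.06, 0.76, -0.13, -1.1, 0, -0.5, 1,
-- [584. -91.  48.] 0.0
0.07, 0.76, -0.15, -1.2, 0, -0.6, 1,
-- [591. -89.  48.] 0.0
0.08, 0.75, -0.17, -1.2, 0, -0.5, 1,
-- [599. -87.  48.] 0.0
0.09, 0.74, -0.19, -1.2, 0, -0.6, 1,
-- [606. -84.  48.] 0.0
0.1, 0.74, -0.21, -1.2, 0, -0.5, 1,
-- [613. -82.  48.] 0.1
```

Call:
{"method": "move_arm", "body": {
  "plan": [0,0.8,-0.1,-1.2,0,-0.6,1,0,0.8,-0.1,-1.2,0,-0.6,1,0.1,0.8,-0.1,-1.2,0,-0.6,1,0.1,0.8,-0.1,-1.2,0,-0.6,1,0.1,0.8,-0.1,-1.2,0,-0.6,1,0.1,0.8,-0.2,-1.2,0,-0.6,1,0.1,0.7,-0.2,-1.2,0,-0.6,1,0.1,0.7,-0.2,-1.2,0,-0.6,1]
}}

```text
t: 7.0
eef_pos: [613.4, -79.2, 49.5]
ee_rot: [0.56, 0.634, -0.343, 0.408]
contact_force: [-1.8, -0.4, 0.3]
width: 0.6
```

```bash
python3 ang.py t5.png
python3 - <<'E'
from h import *
plan([(*polar(291+2*i,145),33,273+1*i,25,1) for i in range(1,7)])
E
```

```text
t 7.05 tip [614.2 -70.9  34.5] ang 294.1 rad 142.3 yaw 275.1 tilt 25.6 F [ 2.  -0.8  1. ] w 0.4 j [ 0.61  0.75 -0.52  1.71 -0.11  0.89  0.41]
phase mod60 14.38697171878779 n 1767
-0.02, -0.22, 0.34, 4.1, -0.7, 0.5, 1,
-- [613. -82.  48.] 0.1
0.08, 0.49, -0.16, -0.9, 0, -0.4, 1,
-- [618. -80.  48.] 0.0
0.07, 0.49, -0.16, -0.9, 0, -0.5, 1,
-- [623. -77.  48.] 0.1
0.08, 0.48, -0.17, -0.9, 0, -0.4, 1,
-- [627. -75.  48.] 0.1
0.09, 0.48, -0.18, -0.9, 0, -0.4, 1,
-- [632. -72.  48.] 0.0
0.08, 0.47, -0.19, -0.9, 0, -0.4, 1,
-- [636. -70.  48.] 0.1
```

View pics/map_t5.png

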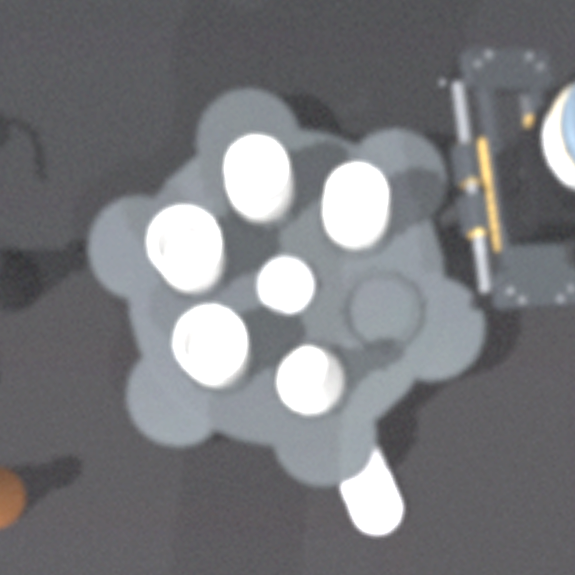

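The rectified map (0.8 mm/px, x up, y left) shows the flask at (310,380), its lobe at (325,440), the tongue end at (378,515) and the gripper at the right. About 8 deg are left. First I refine axis, front and phase together with a model fit.

```bash
cat > fit.py <<'E'
from h import *
from scipy.optimize import minimize
import sys
def world(d):
    f=240/np.tan(np.radians(float(d['fov_y']))/2);K=np.array([[f,0,float(d['cx'])],[0,f,float(d['cy'])],[0,0,1]])
    v,u=np.mgrid[0:480,0:640];n=cv2.undistortPoints(np.stack([u,v],-1).reshape(-1,1,2).astype(float),K,np.array(d['dist'],float)).reshape(-1,2)
    return (np.c_[n,np.ones(len(n))]*d['depth'].reshape(-1)[:,None])@Rot.from_quat(d['rotation']).as_matrix().T+d['eye']
def fit(d,c0=C,ph0=7.,fixc=False):
    W=world(d);e=W[:,:2]-C;rr=np.hypot(*e.T);s=(rr>110)&(rr<190)&(d['depth'].reshape(-1)>0)
    P=W[s];lab=np.where(abs(P[:,2]-48)<8,1,np.where(P[:,2]<25,0,-1));P=P[lab>=0];lab=lab[lab>=0]
    def cost(x):
        c=x[:2];q=P[:,:2]-c;sd=np.hypot(*q.T)-128
        for k in range(6):
            a=np.radians(x[2]+60*k);sd=np.minimum(sd,np.hypot(q[:,0]-122*np.cos(a),q[:,1]-122*np.sin(a))-42)
        return np.mean((1/(1+np.exp(np.clip(sd/2,-30,30)))-lab)**2)
    if fixc: 
        m=minimize(lambda p:cost([*c0,p[0]]),[ph0],method='Nelder-Mead');return np.array([*c0,m.x[0]]),m.fun
    m=minimize(cost,[*c0,ph0],method='Nelder-Mead',options=dict(initial_simplex=np.array([[*c0,ph0]]*4)+np.vstack([np.zeros(3),np.diag([4,4,4])])));return m.x,m.fun
def front(d,c):
    W=world(d);hsv=d['color'].reshape(-1,3).astype(int)
    p=np.array([380,-13]);q=np.hypot(*(W[:,:2]-p).T)
    s=(q<45)&(hsv.min(1)>120)&(W[:,2]<30);e=(W[s,:2]-c);rr=np.hypot(*e.T)
    ang=np.degrees(np.arctan2(e[:,1],e[:,0]))%360;k=(rr>172)&(rr<208)
    return (ang[k].min()+ang[k].max())/2,np.median(ang[k]),rr.max(),k.sum(),W[s,2].mean()
if __name__=='__main__':
    for f,p in [('top1.png',7),('t3.png',19.7),('t4.png',47),('t5.png',14.4)]:
        d=load(f);x,c=fit(d,ph0=p);print(f,x.round(2),round(c,4),'front',np.round(front(d,x[:2]),2))
E
python3 fit.py
```

```text
top1.png [558.18  60.86   6.76] 0.0125 front [202.85 202.58 211.59 253.     7.98]
t3.png [558.03  60.91  19.35] 0.0142 front [202.91 202.66 211.49 253.     8.  ]
t4.png [558.    60.87  46.88] 0.0147 front [202.9  202.6  211.5  252.     7.98]
t5.png [558.22  60.58  14.52] 0.0164 front [202.78 202.6  211.56 255.     8.15]
```

```bash
sed -i 's/^C=.*/C=np.array([558.1,60.8])/' h.py; python3 - <<'E'
from h import *
state();o=r.observe();R=Rot.from_quat(o['ee_rot']).as_matrix();tip=o['eef_pos']+17*R[:,0];q=tip[:2]-C;a=np.degrees(np.arctan2(q[1],q[0]))%360;rad=np.hypot(*q)
plan([(*polar(a+7*i/4,rad),34,275.1+i,25.6,1) for i in range(1,5)])
E
```

```text
t 7.05 tip [614.2 -70.9  34.5] ang 293.1 rad 143.2 yaw 275.1 tilt 25.6 F [ 2.  -0.8  1. ] w 0.4 j [ 0.61  0.75 -0.52  1.71 -0.11  0.89  0.41]
0.1, 0.43, -0.09, 2.2, -0, -0.4, 1,
-- [619. -76.  49.] 0.1
0.07, 0.43, -0.13, -0.9, -0, -0.4, 1,
-- [623. -74.  49.] 0.1
0.06, 0.42, -0.13, -0.9, -0, -0.5, 1,
-- [627. -73.  49.] 0.0
0.07, 0.42, -0.15, -0.9, -0, -0.4, 1,
-- [631. -70.  49.] 0.0
```

Call:
{"method": "move_arm", "body": {
  "plan": [0.1,0.4,-0.1,0,0,0,1,0.1,0.4,-0.1,0,0,0,1,0.1,0.4,-0.1,0,0,0,1,0.1,0.4,-0.2,0,0,0,1,0,0,0,0,0,0,1]
}}

```text
t: 7.68
eef_pos: [630.8, -69.1, 48.8]
ee_rot: [0.56, 0.634, -0.342, 0.408]
contact_force: [-0.4, -0.9, 0.0]
width: 0.5
```

```bash
cat > chk.py <<'E'
from fit import *
f=sys.argv[1];d=snap('top',f);state();p=float(sys.argv[2])
x,c=fit(d,ph0=p);y,c2=fit(d,C,p,True);print(x.round(2),y[2].round(2),round(c2,4),'front',np.round(front(d,C),2))
E
python3 chk.py t6.png 21
```

```text
t 7.725 tip [630.  -61.9  33.4] ang 300.4 rad 142.2 yaw 275.2 tilt 25.6 F [-0.2  0.2  0.3] w 0.6 j [ 0.58  0.76 -0.51  1.68 -0.11  0.89  0.39]
[558.14  60.76  23.21] 23.21 0.0165 front [202.89 202.58 211.57 252.     8.13]
```

Lobe at 203.2 deg, front at 202.6 to 202.9 deg, so it is there. I back off from the lobe, then go outwards, then up.

```bash
python3 - <<'E'
from h import *
plan([(*polar(297.5,145),35,275.2,25.6,2),(*polar(295,225),40,275.2,25.6,6),(*polar(292,290),200,275.2,25.6,5)])
E
```

```text
-0.19, -0.28, 0.2, 1.5, -0, -0, 1,
-0.19, -0.28, 0.2, 1.5, -0, -0, 1,
-- [626. -75.  50.] 0.0
-0.63, 0.35, 1.13, 0, -0, -0, 1,
-0.64, 0.35, 1.13, 0, -0, -0, 1,
-0.63, 0.36, 1.13, 0, -0, -0, 1,
-0.64, 0.35, 1.13, 0, -0, -0, 1,
-0.63, 0.35, 1.13, 0, -0, -0, 1,
-0.63, 0.35, 1.13, 0, -0, -0, 1,
-- [ 654. -150.   55.] 0.1
-3.46, 0.15, -0.2, 0, -0, -0, 1,
-3.45, 0.16, -0.19, 0, -0, -0, 1,
-3.46, 0.15, -0.2, 0, -0, -0, 1,
-3.46, 0.15, -0.2, 0, -0, -0, 1,
-3.45, 0.16, -0.2, 0, -0, -0, 1,
-- [ 667. -215.  215.] 0.1
```

Call:
{"method": "move_arm", "body": {
  "plan": [-0.2,-0.3,0.2,0,0,0,1,-0.2,-0.3,0.2,0,0,0,1,-0.6,0.3,1.1,0,0,0,1,-0.6,0.3,1.1,0,0,0,1,-0.6,0.3,1.1,0,0,0,1,-0.6,0.3,1.1,0,0,0,1,-0.6,0.3,1.1,0,0,0,1,-0.6,0.3,1.1,0,0,0,1]
}}

```text
t: 8.72
eef_pos: [655.2, -153.5, 55.3]
ee_rot: [0.561, 0.634, -0.343, 0.408]
contact_force: [0.1, 0.6, 0.6]
width: 0.5
```

Call:
{"method": "move_arm", "body": {
  "plan": [-2.5,0,1.0,0,0,0,1,-3.5,0,0,0,0,0,1,-3.5,0,0,0,0,0,1,-3.5,0,0,0,0,0,1,-3,0,0,0,0,0,1,0,0,0,0,0,0,1]
}}

```text
t: 9.48
eef_pos: [663.3, -237.7, 198.3]
ee_rot: [0.561, 0.634, -0.343, 0.408]
contact_force: [0.6, 0.4, -1.3]
width: 0.5
```

```bash
python3 chk.py t7.png 23; python3 - <<'E'
from fit import *
d=load('t7.png');W=world(d);col=d['color'].reshape(-1,3)
e=W[:,:2]-C;rr=np.hypot(*e.T);a=np.degrees(np.arctan2(e[:,1],e[:,0]))%360
for lo,hi in((118,134),(112,129)):
    s=(rr<125)&(abs(a-203)<30)&(W[:,2]>lo)&(W[:,2]<hi);p=W[s,:2].mean(0);q=p-C
    print('stopper',s.sum(),W[s].mean(0).round(1),np.hypot(*q).round(1),(np.degrees(np.arctan2(q[1],q[0]))%360).round(2))
s=d['color'][150:330,170:370,::-1];cv2.imwrite('pics/f.png',cv2.resize(cv2.convertScaleAbs(s,alpha=1.2,beta=15),(666,600),interpolation=cv2.INTER_CUBIC))
sc=snap('scene','s9.png')
E
```

```text
t 9.525 tip [ 661.8 -229.3  181.4] ang 289.7 rad 308.0 yaw 275.5 tilt 25.7 F [ 0.8  0.5 -0.6] w 0.3 j [ 0.72  0.73 -0.48  1.33 -0.1   1.34  0.49]
[558.12  60.83  23.28] 23.28 0.0127 front [202.84 202.64 211.47 253.     8.1 ]
stopper 97 [483.9  30.  127. ] 80.3 202.58
stopper 71 [483.4  29.6 123.9] 80.9 202.68
```

View pics/f.png

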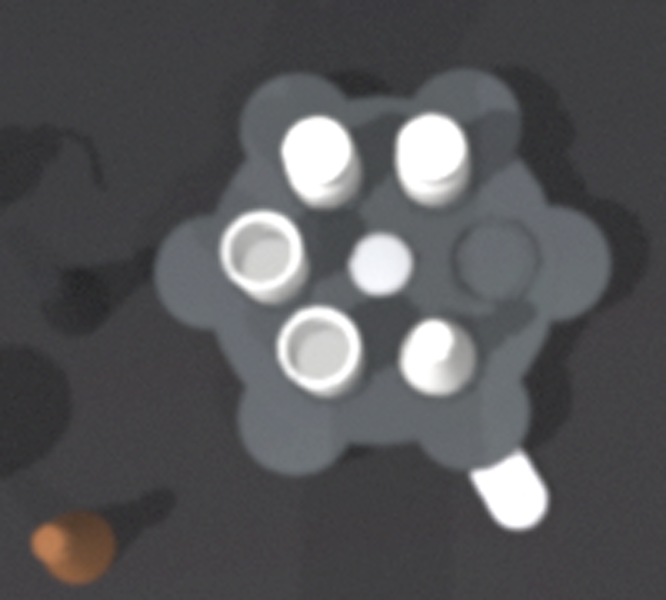

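View pics/s9.png

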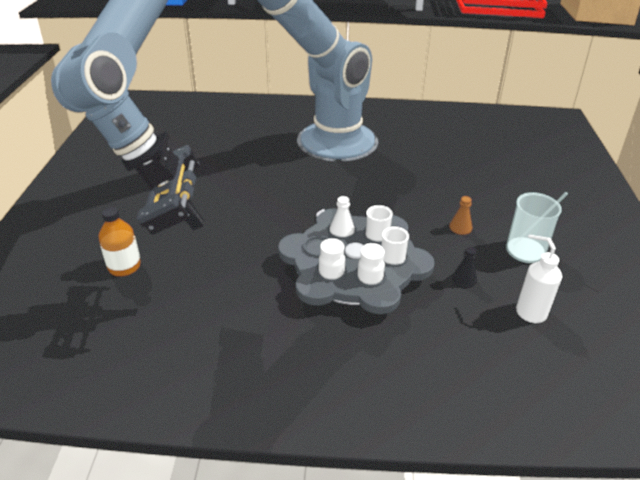

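The top crop shows the flask at (437,357) lined up with its lobe and the tongue at (512,492), with all vessels upright. In the scene view the other things stand at the same pixels as before, and the arm is clear of everything.

```bash
python3 -c "
from station import r
print(r.hand_in(), r.observe()['t'])"
```

```text
the job is handed in; nothing more can be done
the job is handed in; nothing more can be done
```

The conical flask now stands at the front, in line with the tongue, and the job is handed in. I turned the carousel about 76° counter-clockwise in one gentle push, with closed fingertips on a lobe on the robot's right-hand side. Then I backed the fingers off and lifted them clear.

**Alignment:** the flask's lobe measures 203.3°, the flask's stopper 202.6°, and the tongue 202.6° to 202.8°. That leaves the rotor about 0.5° past the front and the flask in line to within about 0.2°. The lobe angle changed by less than 0.1° between release and the last check.

**Vessels and surroundings:** the last pictures show all five vessels upright in their rings. The large beaker, wash bottle, reagent bottle and the brown and black look-alikes are at the same places as before, judged by eye.

**Forces and time:** wrist forces read about 2 N or less throughout. The job took about 9.5 s.

**Disagreement:** my first hand-read axis position was about 3 mm off the later outline fit, so I corrected it before the last push. No check failed.

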